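File a record board in the lever arch file

ROBOT

A 7-joint arm with a two-finger parallel gripper is mounted at the origin on the work surface. World frame = base frame: x ahead of the robot, y to its left, z up, the work surface at z = 0. Lengths are in m, angles in rad, forces in N, time in s.
With the tool pointing down it reaches from about 0.4 to 0.875 m from the base axis. Payload 19.3 kg.
Tool frame: the origin (TCP) lies at the very end of the fingers, on their centre line; the grasp point (between the pads) lies 19 mm behind it; z points along the fingers, x is the direction in which the jaws open and shut, and the axes are right-handed (so a half turn about z gives the same grasp; the last joint's range is limited). The gripper opens to 85 mm and grips with 20 to 120 N. Pads are 22 mm wide; open, the fingers measure 114 mm over their backs; the gripper's body (76 mm by 85 mm) begins 54 mm behind the grasp point. The pads swing forward as they close: fully open they stand 13 mm farther back than shut.
Start: joints at [-1.212, 0.521, -0.036, 1.599, 0.021, 1.021, -0.113], TCP at [0.26, 0.568, 0.231] pointing down, gripper open.
Joint ranges: [-2.91, 2.91], [-0.3, 2.13], [-1.5, 1.42], [0.17, 2.43], [-1.26, 4.41], [0.16, 1.93], [-2.52, 2.52]. Speed limits (rad/s): [1.89, 1.89, 2.39, 2.39, 3.01, 3.01, 3.01].

INTERFACE

Orientations are given as [roll, pitch, yaw] about the fixed x, y, z axes, in that order (R = Rz(yaw) Ry(pitch) Rx(roll)).
In Python, from workcell import bot gives the robot as it stands.
- The arm moves only by the tool jog_arm, never from a script. Its argument "increments" is a list of rows, each an object of numbers: "wx", "wy", "wz": the turn, a rotation vector about the tool's x, y, z in degrees; "x", "y", "z": the shift along the tool's x, y, z in cm; "claw": the opening in per cent of the stroke, from 0 (shut) to 100 (fully open). A call has 1 to 10 rows; each row is the pose to reach, as a shift and turn from the pose measured when the call began, along the tool's axes at that moment; what a row does not reach only later rows make up. A row lasts 1/8 s, in which the tool goes at most 62.5 mm and 10.7 degrees, less where a joint would pass 70% of its speed; a pose out of reach is approached as far as the arm can. A call with a gripper value outside its range is refused whole. The fingers move at their own pace and stop on an object; "squeeze" is the grip in N (left out, the last holds). Time passes only in rows, so rows that repeat a pose let the fingers close. It gives the time, the measured TCP pose, the force and the opening at its end, in the units of the state.
- bot.observe(): the state, without advancing time (a new reading comes with each control period).
- bot.grab_frame(name): name is "side" or "top" or "wrist"; returns a dict with "pixels" (384x512x3 uint8, red, green, blue), "fov_y" (degrees; the focal length in pixels is half the picture's height over the tangent of half this angle, whatever the lens; pixels are square), "cx", "cy" (the principal point, pixels), "origin" and "orientation" of the camera in the world. Camera axes: x right, y down, z forward; pixel columns grow to the right and rows downward; lengths in m; the calibration is good to about 2 mm. A picture is of the moment at which its call begins. There is no depth.
- bot.job_done(): hands the job in, once; it reports no verdict.
The state is a dict: "clock": time; "qpos": joint angles; "qd": joint speeds; "joint_efforts": joint torques, N m; "position": TCP position; "tool_rot": TCP orientation; "force": force on the tool from outside, world axes, zero at the start; "moment": the same for the moment, N m; "grip_width": finger opening in m.
Only numpy, scipy, OpenCV 4.12 (cv2) and the standard library are available. Lean on these libraries where they do the work, as an engineer would, in place of code of your own. Each camera call takes 0.05 s, during which the arm holds its last target.

TASK

Put the loose plywood board with the two holes into the lever arch file: lift the black bar of the wire lever so that the two steel arches spring open, lower the board (do not drop it) with both holes over the two posts until it lies flat on the boards already filed, then, with your fingers off the board, press the lever back down from above, without pinching it, until it is fully home. Keep a gentle but firm pressure on the lever for about a second once it is home, never leaning hard on it or on the board, then let go. Leave everything else on the table where it is.

Things in the scene. Friction and masses are not known exactly. Their poses are not given: they have to be found in the camera images.
- file: Lever arch file, fixed. Grey base board, 8 mm thick, x -94.5 to 70.5, y -74.5 to 170.5 mm. Origin on the table midway between the posts, z up; +y runs along the row of posts to the lever, boards lie to -x. Two steel posts, 7 mm wide, at x = 0, y = +40 and -40 mm, tops at z = 58 mm, the top 12 mm tapered. Two flat boards already lie on the posts (x -88 to 13, y -60 to 60 mm, top face z = 20).
- file_seat (a point): Where the new board's origin comes to rest: x = -38, y = 0, z = 20 mm of the file, the board's axes then along the file's. Pushing the board against the file with over 40 N is too hard.
- post_left (a point): Tip of the post at y = +40 mm of the file, z = 58 mm.
- post_right (a point): Tip of the post at y = -40 mm of the file, z = 58 mm.
- arch_hinge (a point): Middle of the two steel arches' hinge axis (along the file's y) at x = 35, y = 0, z = 12 mm of the file. Lever shut: the arches (6 mm rod) close over the post tips, up to z = 79 mm, and no board can pass. Lever open: they stand back at x > 30 mm and the posts are free.
- lever (a joint): Lever angle, rad: 0 = down, home; 0.95 = open stop. Over-centre: below 0.06 springs pull it home (4 N at the bar lifts it off), above they throw it open and hold it. Shutting takes up to about 12 N straight down on the bar; home is a slightly rubbery stop (1 mm at 25 N). Hold it home with 4 N or more for 0.3 s; over 25 N on the lever, once the board is on the posts, is too hard (a pinch counts too).
- lever_hinge (a point): Point on the lever's hinge axis (parallel to the file's x) at x = 35, y = 62, z = 25 mm of the file. The steel housing around it spans x 15 to 55, y 43 to 77 mm, up to z = 34 mm.
- lever_bar (a point): Centre of the lever's black round bar, 10 mm thick, 60 mm long, parallel to the file's x, on two 6 mm wires from the hinge (46 mm free between them, room for a finger inside the bar). Shut: 88 mm in +y of the hinge and 13 mm above it (z = 38 mm, 25 mm clear over the base). It moves on an arc of 89 mm radius; at 0.95 rad it is 41 mm in +y of the hinge, 79 mm above.
- leaf: The board to file, plywood, 100 (x) x 120 (y) x 6 mm, about 80 g, loose. Origin: centre of its underside, z up. Two round holes of 11 mm at x = +38, y = +40 and -40 mm. On top a wooden grip rail, 50 mm long (along x, from x -40 to +10), 12 mm thick (y), from z = 6 to 42 mm. It starts left or right of the file.
- leaf_rail (a point): Grip point on that rail: its middle (x = -15, y = 0 of the board), 30 mm above the board's underside, 12 mm below the rail's top.
- blank: A look-alike board of the same size with the same rail but without holes, on the other side of the file; leave it. Origin: centre of its underside.
- pot: Bystander: glazed green pot, 124 mm wide, 100 mm tall, with a plant, on a clear turntable (190 mm wide, top at 18 mm). Origin: centre of its underside.
- mister: Bystander: chrome mister, 72 mm wide, 147 mm tall. Origin: centre of its underside.
- tray: Bystander: bamboo tray, 170 x 240 mm, 25 mm tall. Origin: centre of its underside.
- jar: Bystander: glass jar with twist cap, 64 mm wide, 88 mm tall. Origin: centre of its underside.
- scoop: Bystander: white plastic scoop, 160 mm long, 24 mm tall, lying flat. Origin on the table under its middle.
- tin: Bystander: round aluminium tin, 60 mm wide, 45 mm tall. Origin: centre of its underside.
Mind the look-alikes: they are no part of the job. Leave any blue or green look-alike of the leaf alone.

How it is judged:
By the outcome, as a careful person would: the job done as asked, in the order asked, and still so for the second after the job is handed in, with the robot touching nothing.
It also fails if it takes over 72 s, if anything falls off the work surface, if the arm or the gripper's body presses on something with over 40 N, if the wrist force passes 120 N, or if a joint passes its speed limit or range.

## Working session

There is one attempt and no reset: what is moved stays moved. The work goes in short steps, Python scripts to look and compute and a tool call to move; the robot and the scene stay as the last step left them, time stands still between calls to the robot, and variables do not carry over. Pictures are saved under pics/ and viewed, and the job is handed in when it is done.

Besides the shell and the picture viewer there is one more tool, called by a JSON object that holds its "api" and its "payload". jog_arm: Moves the arm, as the interface text tells. Its arguments: {"type":"object","properties":{"increments":{"type":"array","items":{"type":"object","properties":{"wx":{"type":"number"},"wy":{"type":"number"},"wz":{"type":"number"},"x":{"type":"number"},"y":{"type":"number"},"z":{"type":"number"},"claw":{"type":"number"}}}},"squeeze":{"type":"number"}},"required":["increments"]}

```bash
mkdir -p pics; ls; python3 - <<'E'
from workcell import bot
import cv2,json,pickle
s=bot.observe()
for k,v in s.items(): print(k,v)
for n in ("top","side","wrist"):
    f=bot.grab_frame(n)
    pickle.dump(f,open(f"pics/{n}0.pkl","wb"))
    cv2.imwrite(f"pics/{n}0.png",f["pixels"][:,:,::-1])
    print(n,{k:v for k,v in f.items() if k!="pixels"})
E
```

```text
pics
clock 0.0
qpos [-1.21221602  0.52200825 -0.03633458  1.60000443  0.02119455  1.02112713
 -0.1128021 ]
qd [-0.00036295 -0.00058806 -0.00093545  0.00059525  0.00087332 -0.00117289
  0.00105285]
joint_efforts [-8.97199898e-04 -9.27086735e+01  1.97961241e+00 -3.69939423e+01
  1.78074685e-02  8.05913005e-03 -1.24053651e-05]
position [0.25973618 0.56809144 0.23073053]
tool_rot [3.14151654e+00 1.15985073e-03 1.14200722e+00]
force [ 0.41497738 -0.11075529  0.27706445]
moment [ 0.03398829  0.05059627 -0.00927881]
grip_width 0.08558486344991878
top {'fov_y': 42.48143536915293, 'cx': 257.4201454217067, 'cy': 182.60673912636565, 'origin': array([0.2850156 , 0.06437081, 1.36984312]), 'orientation': array([-2.96706922, -0.0157912 , -1.55644148])}
side {'fov_y': 49.829313805692756, 'cx': 254.1365547745317, 'cy': 185.71693624651874, 'origin': array([ 0.05487803, -0.4563361 ,  0.90769944]), 'orientation': array([-2.45224844,  0.00924645, -0.75216451])}
wrist {'fov_y': 61.45499049304491, 'cx': 252.3210727950363, 'cy': 188.1146857330552, 'origin': array([0.19822145, 0.59605591, 0.374145  ]), 'orientation': array([2.87018273e+00, 9.87254524e-04, 1.14129440e+00])}
```

View pics/top0.png

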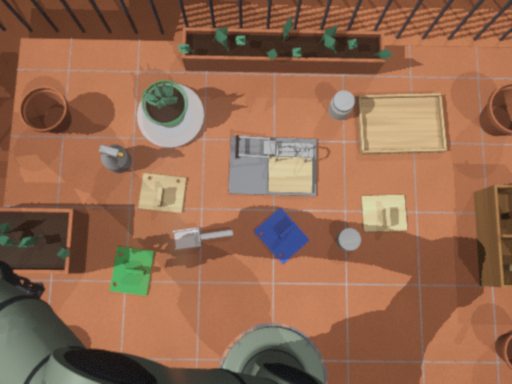

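View pics/side0.png

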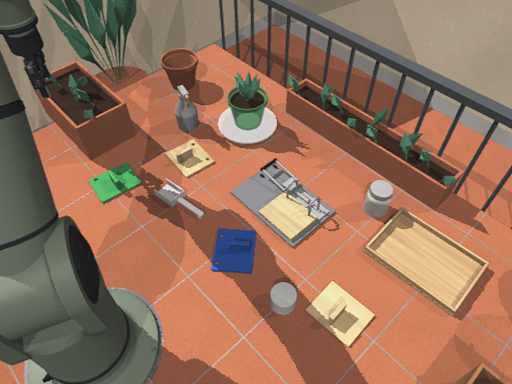

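View pics/wrist0.png

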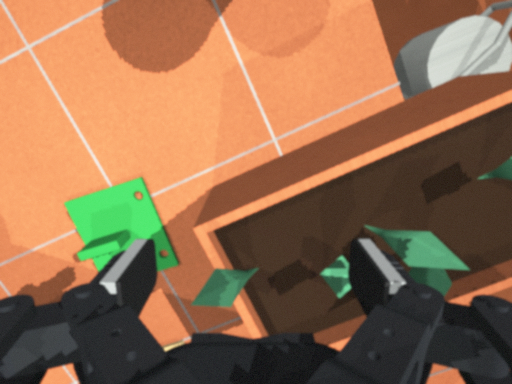

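```bash
python3 - <<'E'
import cv2,numpy as np
t=cv2.imread("pics/top0.png");s=cv2.imread("pics/side0.png")
c=lambda im,x,y,w,h,k: cv2.resize(im[y:y+h,x:x+w],None,fx=k,fy=k,interpolation=cv2.INTER_CUBIC)
a=np.hstack([c(t,130,165,64,56,6),c(t,354,185,64,56,6)])
b=np.hstack([c(s,160,130,64,56,6),c(s,300,275,80,70,4.8)])
cv2.imwrite("pics/boards.png",np.vstack([a[:,:768],b[:336,:768]])[:600])
cv2.imwrite("pics/file_t.png",c(t,220,125,120,80,6))
cv2.imwrite("pics/file_s.png",c(s,225,150,120,100,6))
E
```

```text
(no output)
```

View pics/boards.png

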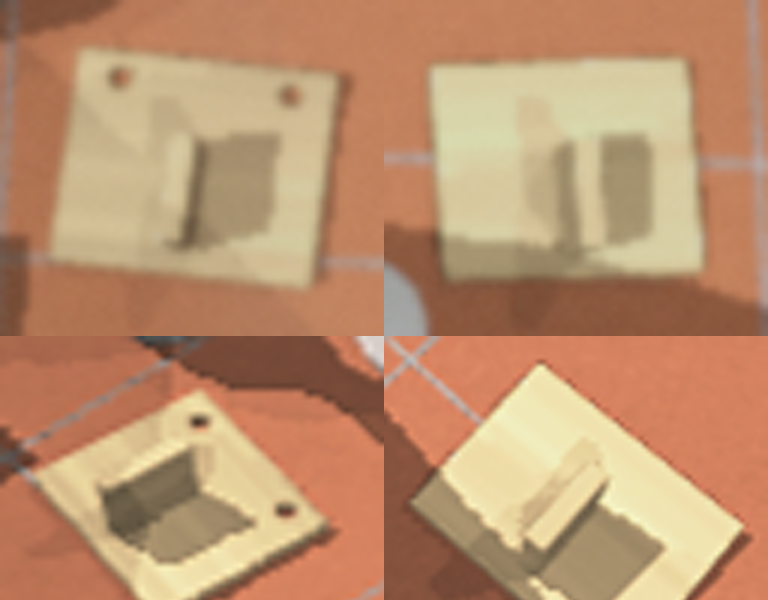

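View pics/file_t.png

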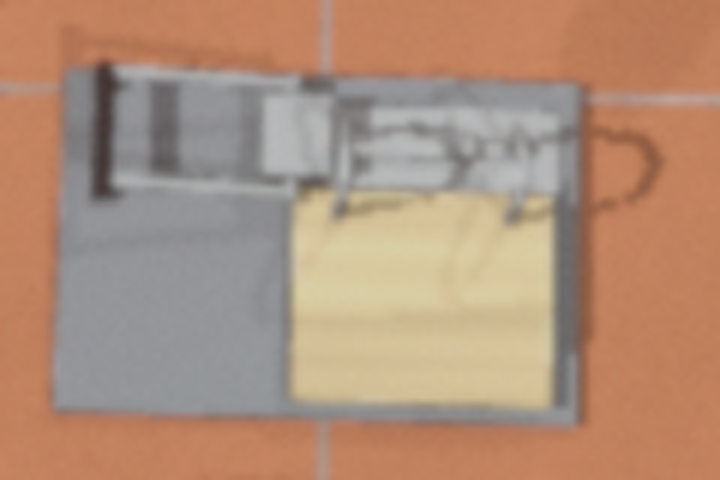

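View pics/file_s.png

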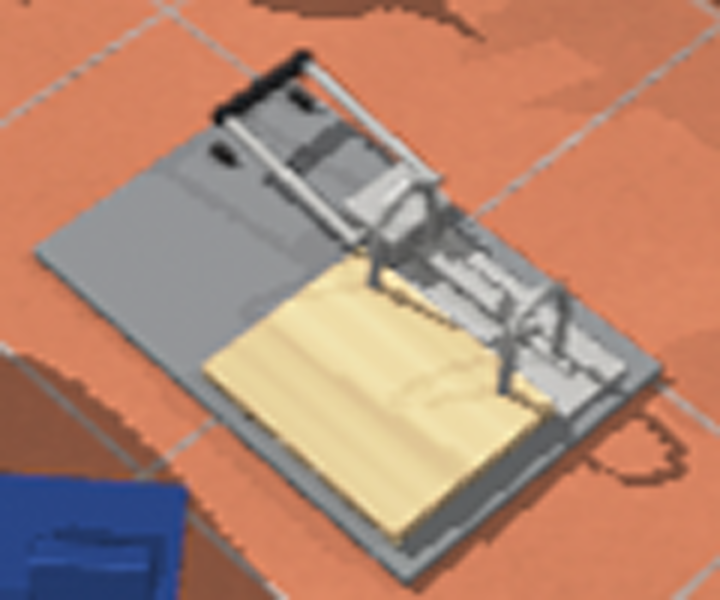

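```bash
cat > h.py <<'E'
import numpy as np,cv2,pickle
from scipy.spatial.transform import Rotation as R
def ray(f,uv):
    F=192/np.tan(np.radians(f["fov_y"]/2)); uv=np.atleast_2d(uv).astype(float)
    d=np.c_[(uv[:,0]-f["cx"])/F,(uv[:,1]-f["cy"])/F,np.ones(len(uv))]
    return R.from_euler('xyz',f["orientation"]).apply(d)
def onz(f,uv,z):
    d=ray(f,uv);o=f["origin"];return o+d*((z-o[2])/d[:,2])[:,None]
def proj(f,P):
    F=192/np.tan(np.radians(f["fov_y"]/2))
    c=R.from_euler('xyz',f["orientation"]).inv().apply(np.atleast_2d(P)-f["origin"])
    return np.c_[c[:,0]/c[:,2]*F+f["cx"],c[:,1]/c[:,2]*F+f["cy"]]
def tri(f1,u1,f2,u2):
    d1=ray(f1,u1)[0];d2=ray(f2,u2)[0];d1/=np.linalg.norm(d1);d2/=np.linalg.norm(d2)
    s=np.linalg.lstsq(np.c_[d1,-d2],f2["origin"]-f1["origin"],rcond=None)[0]
    a=f1["origin"]+s[0]*d1;b=f2["origin"]+s[1]*d2
    return (a+b)/2,np.linalg.norm(a-b)
def snap(bot,name,tag,view=None):
    f=bot.grab_frame(name);pickle.dump(f,open(f"pics/{tag}.pkl","wb"))
    cv2.imwrite(f"pics/{tag}.png",f["pixels"][:,:,::-1]);return f
def load(tag): return pickle.load(open(f"pics/{tag}.pkl","rb"))
def quad(mask):
    c=max(cv2.findContours(mask,cv2.RETR_EXTERNAL,cv2.CHAIN_APPROX_NONE)[0],key=cv2.contourArea)
    return c
E
python3 - <<'E'
from h import *
t=load("top0");s=load("side0")
for n,f,roi in(("top",t,(132,165,62,56)),("side",s,(160,135,62,48))):
    x,y,w,h=roi; im=f["pixels"][y:y+h,x:x+w]; hsv=cv2.cvtColor(im,cv2.COLOR_RGB2HSV)
    m=((hsv[...,0]>=17)&(hsv[...,0]<40)).astype(np.uint8)*255
    m=cv2.morphologyEx(m,cv2.MORPH_OPEN,np.ones((3,3)))
    c=quad(m); r=cv2.minAreaRect(c); 
    print(n,cv2.contourArea(c),r)
    b=cv2.approxPolyDP(cv2.convexHull(c),4,True)[:,0]+[x,y]; print(b.tolist()); print(onz(f,b,.006).round(4).tolist())
# hand-picked file corners, top crop /6 +(220,125)
k=np.array([[68,66],[582,84],[578,424],[54,410]])/6+[220,125]-.4
print(onz(t,k,.008).round(4))
k=np.array([[35,250],[408,582],[662,370],])/6+[225,150]-.4
print(onz(s,k,.008).round(4))
k=np.array([[120,76],[290,96]])/6+[130,165]-.4
print(onz(t,k,.006).round(4))
k=np.array([[200,420-336],[286,510-336]])/6+[160,130]-.4
print(onz(s,k,.006).round(4))
E
```

```text
top 1426.5 ((29.956485748291016, 27.380741119384766), (43.65866470336914, 35.5684700012207), 6.519801616668701)
[[144, 173], [185, 178], [180, 212], [139, 207]]
[[0.5477, 0.3646, 0.006], [0.5354, 0.2494, 0.006], [0.4395, 0.2594, 0.006], [0.4516, 0.3732, 0.006]]
side 920.5 ((29.866239547729492, 22.254779815673828), (31.125391006469727, 37.98893737792969), 61.38954162597656)
[[194, 140], [213, 162], [186, 176], [167, 152]]
[[0.5469, 0.356, 0.006], [0.5304, 0.243, 0.006], [0.4387, 0.2542, 0.006], [0.4553, 0.3715, 0.006]]
[[ 0.6599  0.1236  0.008 ]
 [ 0.6557 -0.1205  0.008 ]
 [ 0.4924 -0.1176  0.008 ]
 [ 0.4948  0.1262  0.008 ]]
[[ 0.4938  0.1218  0.008 ]
 [ 0.4901 -0.1205  0.008 ]
 [ 0.6518 -0.1229  0.008 ]]
[[0.5358 0.3483 0.006 ]
 [0.5277 0.2688 0.006 ]]
[[0.5347 0.3457 0.006 ]
 [0.5267 0.2655 0.006 ]]
```

```bash
cat >> h.py <<'E'
def inc(st,pos,yaw):
    """tool-frame increments (cm, deg) from state to TCP pos, pointing down with yaw"""
    R0=R.from_euler('xyz',st["tool_rot"]);Rt=R.from_euler('xyz',[np.pi,0,yaw])
    d=R0.inv().apply(np.array(pos)-st["position"])*100
    w=np.degrees((R0.inv()*Rt).as_rotvec())
    n=max(np.linalg.norm(d)/6.25,np.linalg.norm(w)/10.7)
    print("shift cm",d.round(2),"turn deg",w.round(2),"rows>=",round(n,1));return d,w
E
python3 - <<'E'
from h import *
from workcell import bot
inc(bot.observe(),[.55,.09,.25],1.555)
E
```

```text
shift cm [-31.42  46.28  -1.88] turn deg [-1.000e-02  5.000e-02 -2.366e+01] rows>= 9.0
```

{"api": "jog_arm", "payload": {"increments": [{"x":-31.4,"y":46.3,"z":-1.9,"wz":-23.7,"claw":45},{"x":-31.4,"y":46.3,"z":-1.9,"wz":-23.7,"claw":45},{"x":-31.4,"y":46.3,"z":-1.9,"wz":-23.7,"claw":45},{"x":-31.4,"y":46.3,"z":-1.9,"wz":-23.7,"claw":45},{"x":-31.4,"y":46.3,"z":-1.9,"wz":-23.7,"claw":45},{"x":-31.4,"y":46.3,"z":-1.9,"wz":-23.7,"claw":45},{"x":-31.4,"y":46.3,"z":-1.9,"wz":-23.7,"claw":45},{"x":-31.4,"y":46.3,"z":-1.9,"wz":-23.7,"claw":45},{"x":-31.4,"y":46.3,"z":-1.9,"wz":-23.7,"claw":45},{"x":-31.4,"y":46.3,"z":-1.9,"wz":-23.7,"claw":45}]}}

```text
schema error: expected keys wx, wy, wz, x, y, z, claw
```

All keys are needed in every row.

{"api": "jog_arm", "payload": {"increments": [{"x":-31.4,"y":46.3,"z":-1.9,"wx":0,"wy":0,"wz":-23.7,"claw":45},{"x":-31.4,"y":46.3,"z":-1.9,"wx":0,"wy":0,"wz":-23.7,"claw":45},{"x":-31.4,"y":46.3,"z":-1.9,"wx":0,"wy":0,"wz":-23.7,"claw":45},{"x":-31.4,"y":46.3,"z":-1.9,"wx":0,"wy":0,"wz":-23.7,"claw":45},{"x":-31.4,"y":46.3,"z":-1.9,"wx":0,"wy":0,"wz":-23.7,"claw":45},{"x":-31.4,"y":46.3,"z":-1.9,"wx":0,"wy":0,"wz":-23.7,"claw":45},{"x":-31.4,"y":46.3,"z":-1.9,"wx":0,"wy":0,"wz":-23.7,"claw":45},{"x":-31.4,"y":46.3,"z":-1.9,"wx":0,"wy":0,"wz":-23.7,"claw":45},{"x":-31.4,"y":46.3,"z":-1.9,"wx":0,"wy":0,"wz":-23.7,"claw":45},{"x":-31.4,"y":46.3,"z":-1.9,"wx":0,"wy":0,"wz":-23.7,"claw":45}]}}

```text
clock: 1.4
position: [0.5519, 0.0854, 0.25]
tool_rot: [3.142, 0.002, 1.549]
force: [-0.5, 1.2, 0.2]
grip_width: 0.0386
```

```bash
python3 - <<'E'
from h import *
from workcell import bot
f=snap(bot,"wrist","w1"); print(bot.observe()["position"],bot.observe()["tool_rot"], f["origin"],f["orientation"])
cv2.imwrite("pics/w1b.png",cv2.resize(f["pixels"][:,:,::-1],None,fx=1.5,fy=1.5,interpolation=cv2.INTER_CUBIC))
E
```

```text
[0.55080751 0.0881023  0.24983097] [-3.14091891e+00  1.31390102e-03  1.55205072e+00] [0.48412785 0.08671399 0.39331638] [2.87011579e+00 2.18231488e-03 1.54836528e+00]
```

View pics/w1b.png

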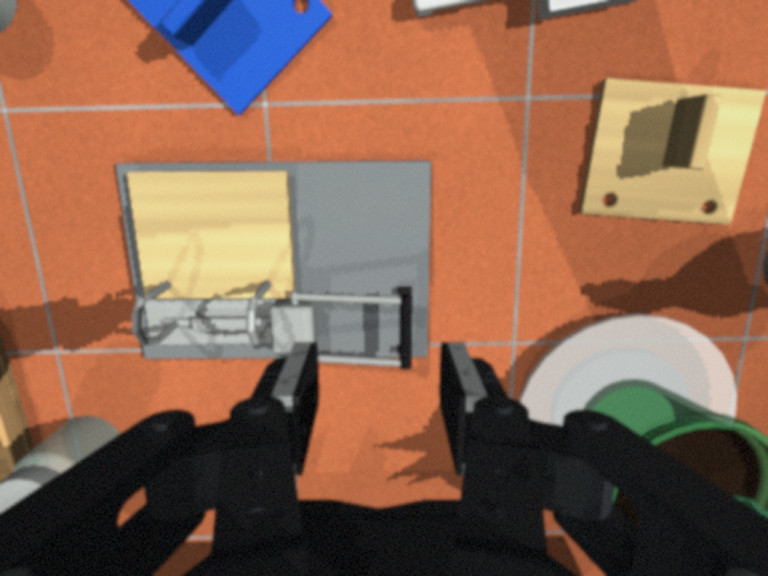

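```bash
python3 - <<'E'
from h import *
f=load("w1");g=cv2.GaussianBlur(cv2.cvtColor(f["pixels"],cv2.COLOR_RGB2GRAY),(3,3),0)
def sp(p,w=4):
    q=(np.array(p)/1.5-.2).astype(np.float32).reshape(-1,1,2)
    return cv2.cornerSubPix(g,q.copy(),(w,w),(-1,-1),(3,30,.01))[:,0],q[:,0]
B,B0=sp([[117,164],[430,162],[427,357],[145,358]])
L,L0=sp([[605,79],[765,91],[732,222],[582,213]])
print((B-B0).round(1).tolist(),(L-L0).round(1).tolist())
hsv=cv2.cvtColor(f["pixels"],cv2.COLOR_RGB2HSV)
P=onz(f,B,.008);print("base",P.round(4)[:,:2].tolist())
M=np.array([[-94.5,-74.5],[-94.5,170.5],[70.5,170.5],[70.5,-74.5]])/1000
def fit(M,P):
    m,p=M.mean(0),P[:,:2].mean(0);A=(M-m);b=P[:,:2]-p
    th=np.arctan2((A[:,0]*b[:,1]-A[:,1]*b[:,0]).sum(),(A*b).sum())
    Rm=np.array([[np.cos(th),-np.sin(th)],[np.sin(th),np.cos(th)]]);o=p-Rm@m
    return o,th,(P[:,:2]-(M@Rm.T+o))*1000
print("file",fit(M,P))
P=onz(f,L,.006);M=np.array([[-50,-60],[-50,60],[50,60],[50,-60]])/1000
print("leaf",fit(M,P))
def dark(roi,th):
    x,y,w,h=roi;p=g[y:y+h,x:x+w].astype(float);wt=np.clip(np.median(p)-10-p,0,None)
    Y,X=np.mgrid[y:y+h,x:x+w];return [(X*wt).sum()/wt.sum(),(Y*wt).sum()/wt.sum()]
H=[dark((401,127,12,12),0),dark((467,132,12,12),0)]
print("holes",H,onz(f,H,.006).round(4).tolist())
# bar
x,y,w,h=262,188,18,62;v=f["pixels"][y:y+h,x:x+w].max(2)
m=(v<60).astype(np.uint8);c=quad(m*255);r=cv2.minAreaRect(c);print("bar rect",r)
ctr=np.array(r[0])+[x,y];print("bar",ctr,onz(f,[ctr],.038).round(4))
E
```

```text
[[-1.5, -1.100000023841858], [0.6000000238418579, 0.699999988079071], [0.0, 0.0], [0.0, 0.0]] [[0.5, 0.0], [0.699999988079071, -0.4000000059604645], [-1.5, 0.699999988079071], [-0.0, -1.600000023841858]]
base [[0.4905, -0.1184], [0.4965, 0.1258], [0.6589, 0.1235], [0.6546, -0.12]]
file (array([ 0.58627616, -0.04546446]), np.float64(-0.01820873145863287), array([[ 0.08320582, -0.18092547],
       [ 1.62555394, -0.89464762],
       [-0.94184582, -0.18716228],
       [-0.76691393,  1.26273537]]))
leaf (array([0.49328595, 0.31079539]), np.float64(-0.09615554515667284), array([[ 1.12509104, -0.49703591],
       [ 0.21472769,  0.30276442],
       [-0.13714156, -0.06031994],
       [-1.20267718,  0.25459144]]))
holes [[np.float64(406.6564027370479), np.float64(132.80791788856305)], [np.float64(473.0926009986382), np.float64(137.5801180208806)]] [[0.5278, 0.2681, 0.006], [0.5352, 0.3477, 0.006]]
bar rect ((6.999999046325684, 29.999996185302734), (7.999999046325684, 51.99999237060547), 0.0)
bar [268.99999905 217.99999619] [[0.6198 0.1024 0.038 ]]
```

```bash
python3 - <<'E'
from h import *
from workcell import bot
s=bot.observe()
inc(s,[.622,.1035,.09],1.553);inc(s,[.622,.1035,.022],1.553)
E
```

```text
shift cm [ 1.69  7.1  15.98] turn deg [-0.04  0.08 -0.05] rows>= 2.8
shift cm [ 1.7   7.1  22.78] turn deg [-0.04  0.08 -0.05] rows>= 3.8
```

{"api": "jog_arm", "payload": {"increments": [{"x":1.7,"y":7.1,"z":5,"wx":0,"wy":0,"wz":0,"claw":45},{"x":1.7,"y":7.1,"z":10,"wx":0,"wy":0,"wz":0,"claw":45},{"x":1.7,"y":7.1,"z":14,"wx":0,"wy":0,"wz":0,"claw":45},{"x":1.7,"y":7.1,"z":16,"wx":0,"wy":0,"wz":0,"claw":45},{"x":1.7,"y":7.1,"z":16,"wx":0,"wy":0,"wz":0,"claw":45},{"x":1.7,"y":7.1,"z":16,"wx":0,"wy":0,"wz":0,"claw":45}]}}

```text
clock: 2.2
position: [0.6228, 0.104, 0.0918]
tool_rot: [3.14, 0.001, 1.552]
force: [0.0, 0.8, 1.3]
grip_width: 0.0384
```

```bash
python3 - <<'E'
from h import *
from workcell import bot
s=bot.observe();print(s["position"],s["force"])
inc(s,[.622,.1035,.022],1.553)
f=snap(bot,"wrist","w2");snap(bot,"side","s2")
a=f["pixels"][:,:,::-1];b=load("s2")["pixels"][140:260,215:345,::-1]
cv2.imwrite("pics/w2b.png",np.hstack([cv2.resize(a,(400,300)),cv2.resize(b,(325,300),interpolation=cv2.INTER_CUBIC)]))
E
```

```text
[0.62283146 0.10401313 0.09176621] [0.00311493 0.82250364 1.26419813]
shift cm [-0.05 -0.09  6.98] turn deg [ 0.1   0.03 -0.04] rows>= 1.1
```

View pics/w2b.png

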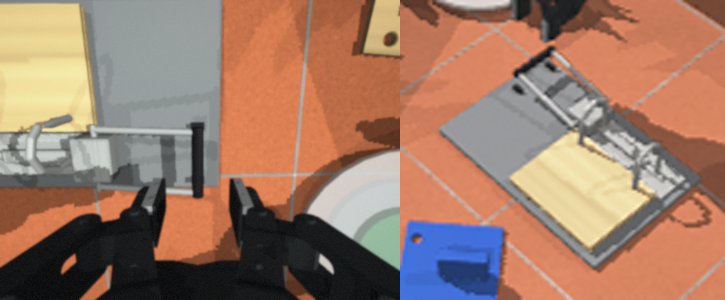

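{"api": "jog_arm", "payload": {"increments": [{"x":0,"y":0,"z":2.5,"wx":0,"wy":0,"wz":0,"claw":45},{"x":0,"y":0,"z":5,"wx":0,"wy":0,"wz":0,"claw":45},{"x":0,"y":0,"z":6.5,"wx":0,"wy":0,"wz":0,"claw":45},{"x":0,"y":0,"z":7,"wx":0,"wy":0,"wz":0,"claw":45},{"x":0,"y":0,"z":7,"wx":0,"wy":0,"wz":0,"claw":45},{"x":0,"y":0,"z":7,"wx":0,"wy":0,"wz":0,"claw":45}]}}

```text
clock: 3.05
position: [0.6235, 0.1039, 0.0225]
tool_rot: [3.139, 0.0, 1.552]
force: [0.7, -0.5, -0.6]
grip_width: 0.0388
```

{"api": "jog_arm", "payload": {"increments": [{"x":0,"y":0,"z":0,"wx":0,"wy":0,"wz":0,"claw":0},{"x":0,"y":0,"z":0,"wx":0,"wy":0,"wz":0,"claw":0},{"x":0,"y":0,"z":0,"wx":0,"wy":0,"wz":0,"claw":0},{"x":0,"y":0,"z":0,"wx":0,"wy":0,"wz":0,"claw":0}], "squeeze": 20}}

```text
clock: 3.55
position: [0.6238, 0.1043, 0.0231]
tool_rot: [3.138, -0.0, 1.552]
force: [-0.5, 1.2, 5.8]
grip_width: 0.009
```

```bash
python3 - <<'E'
from h import *
from workcell import bot
s=bot.observe();print(s["position"],s["force"],s["grip_width"])
# arc in file frame from current; displacement along arc for angles
a0=np.arctan2(13,88)
for th in (0,.1,.2,.35,.5,.65,.8,.93):
    print(th,((np.cos(a0+th)-np.cos(a0))*8.9).round(2),((np.sin(a0+th)-np.sin(a0))*8.9).round(2))
E
```

```text
[0.62381625 0.10426036 0.02305337] [-0.53341819  1.24499685  5.8263246 ] 0.008972741877397992
0 0.0 0.0
0.1 -0.17 0.87
0.2 -0.43 1.72
0.35 -0.98 2.94
0.5 -1.7 4.06
0.65 -2.58 5.06
0.8 -3.6 5.92
0.93 -4.58 6.53
```

{"api": "jog_arm", "payload": {"increments": [{"x":-0.15,"y":0,"z":-0.9,"wx":0,"wy":0,"wz":0,"claw":0},{"x":-0.45,"y":0,"z":-1.7,"wx":0,"wy":0,"wz":0,"claw":0},{"x":-1.0,"y":0,"z":-2.9,"wx":0,"wy":0,"wz":0,"claw":0},{"x":-1.7,"y":0,"z":-4.1,"wx":0,"wy":0,"wz":0,"claw":0},{"x":-2.6,"y":0,"z":-5.1,"wx":0,"wy":0,"wz":0,"claw":0},{"x":-3.6,"y":0,"z":-5.9,"wx":0,"wy":0,"wz":0,"claw":0},{"x":-4.6,"y":0,"z":-6.5,"wx":0,"wy":0,"wz":0,"claw":0},{"x":-4.6,"y":0,"z":-6.5,"wx":0,"wy":0,"wz":0,"claw":0},{"x":-4.6,"y":0,"z":-6.5,"wx":0,"wy":0,"wz":0,"claw":0}]}}

```text
clock: 4.68
position: [0.6228, 0.0575, 0.0886]
tool_rot: [3.137, 0.0, 1.552]
force: [-1.3, -3.1, 5.5]
grip_width: 0.009
```

```bash
python3 - <<'E'
from h import *
from workcell import bot
s=bot.observe();print(s["position"],s["force"],s["grip_width"])
f=snap(bot,"wrist","w3");snap(bot,"side","s3")
a=f["pixels"][:,:,::-1];b=load("s3")["pixels"][100:260,205:345,::-1]
cv2.imwrite("pics/w3b.png",np.hstack([cv2.resize(a,(400,300)),cv2.resize(b,(262,300),interpolation=cv2.INTER_CUBIC)]))
E
```

```text
[0.62283385 0.05745364 0.08862593] [-1.28160814 -3.08879485  5.52382254] 0.008957224017604709
```

View pics/w3b.png

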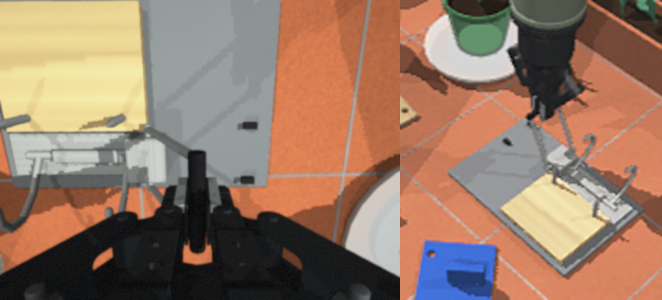

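{"api": "jog_arm", "payload": {"increments": [{"x":0,"y":0,"z":0,"wx":0,"wy":0,"wz":0,"claw":45},{"x":0,"y":0,"z":0,"wx":0,"wy":0,"wz":0,"claw":45},{"x":0,"y":0,"z":0,"wx":0,"wy":0,"wz":0,"claw":45},{"x":0,"y":0,"z":-3,"wx":0,"wy":0,"wz":0,"claw":45},{"x":0,"y":0,"z":-8,"wx":0,"wy":0,"wz":0,"claw":45},{"x":0,"y":0,"z":-13,"wx":0,"wy":0,"wz":0,"claw":45},{"x":0,"y":0,"z":-16,"wx":0,"wy":0,"wz":0,"claw":45},{"x":0,"y":0,"z":-16,"wx":0,"wy":0,"wz":0,"claw":45}]}}

```text
clock: 5.78
position: [0.6231, 0.0582, 0.2507]
tool_rot: [3.134, -0.001, 1.552]
force: [0.6, 0.2, -0.6]
grip_width: 0.0383
```

```bash
python3 - <<'E'
from h import *
from workcell import bot
s=bot.observe();print(s["position"],s["force"],s["grip_width"])
inc(s,[.44,.31,.24],1.5708-.097)
f=snap(bot,"wrist","w4")
cv2.imwrite("pics/w4b.png",cv2.resize(f["pixels"][:,:,::-1],None,fx=1.5,fy=1.5,interpolation=cv2.INTER_CUBIC))
E
```

```text
[0.62305104 0.05815097 0.25070284] [ 0.62000429  0.20925463 -0.59000273] 0.038348927877640986
shift cm [ 24.84 -18.78   0.94] turn deg [ 0.45 -0.05  4.48] rows>= 5.0
```

View pics/w4b.png

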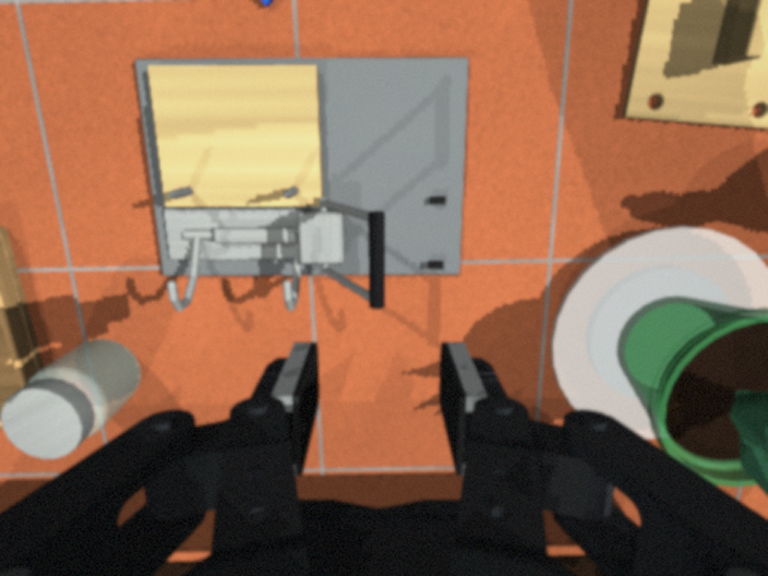

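```bash
python3 - <<'E'
from h import *
f=load("w4");a=f["pixels"][:,:,::-1]
c=a[105:150,85:215];cv2.imwrite("pics/w4c.png",cv2.resize(c,None,fx=6,fy=6,interpolation=cv2.INTER_CUBIC))
o=np.array([.5863,-.0455]);th=-.018;Rm=np.array([[np.cos(th),-np.sin(th)],[np.sin(th),np.cos(th)]])
for y in(.04,-.04):
    p=o+Rm@[0,y]; 
    for z in(.02,.046,.058): print(y,z,((proj(f,[*p,z])[0]-[85,105])*6+3).round(1))
E
```

```text
0.04 0.02 [669.9 132.5]
0.04 0.046 [645.5 146.1]
0.04 0.058 [633. 153.]
-0.04 0.02 [249.  133.1]
-0.04 0.046 [193.9 146.7]
-0.04 0.058 [165.7 153.7]
```

View pics/w4c.png

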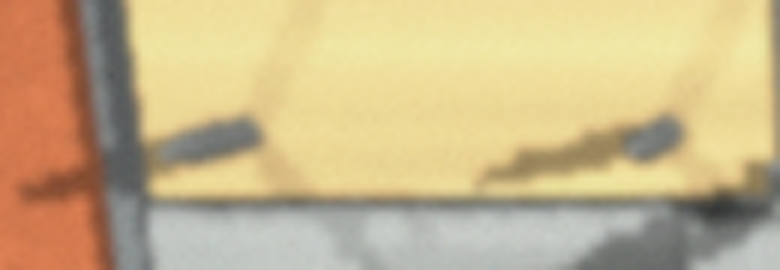

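{"api": "jog_arm", "payload": {"increments": [{"x":24.8,"y":-18.8,"z":0.9,"wx":0.4,"wy":0,"wz":4.5,"claw":60},{"x":24.8,"y":-18.8,"z":0.9,"wx":0.4,"wy":0,"wz":4.5,"claw":60},{"x":24.8,"y":-18.8,"z":0.9,"wx":0.4,"wy":0,"wz":4.5,"claw":60},{"x":24.8,"y":-18.8,"z":0.9,"wx":0.4,"wy":0,"wz":4.5,"claw":60},{"x":24.8,"y":-18.8,"z":0.9,"wx":0.4,"wy":0,"wz":4.5,"claw":60},{"x":24.8,"y":-18.8,"z":0.9,"wx":0.4,"wy":0,"wz":4.5,"claw":60},{"x":24.8,"y":-18.8,"z":0.9,"wx":0.4,"wy":0,"wz":4.5,"claw":60},{"x":24.8,"y":-18.8,"z":0.9,"wx":0.4,"wy":0,"wz":4.5,"claw":60}]}}

```text
clock: 6.82
position: [0.4396, 0.3084, 0.2385]
tool_rot: [-3.14, 0.001, 1.472]
force: [-0.5, -0.1, -0.4]
grip_width: 0.0513
```

```bash
python3 - <<'E'
from h import *
from workcell import bot
f=snap(bot,"wrist","w5");s=bot.observe();print(s["position"],s["tool_rot"])
cv2.imwrite("pics/w5b.png",cv2.resize(f["pixels"][:,:,::-1],None,fx=1.5,fy=1.5,interpolation=cv2.INTER_CUBIC))
E
```

```text
[0.43964498 0.30847106 0.23862938] [-3.13980147e+00  3.59312343e-04  1.47174287e+00]
```

View pics/w5b.png

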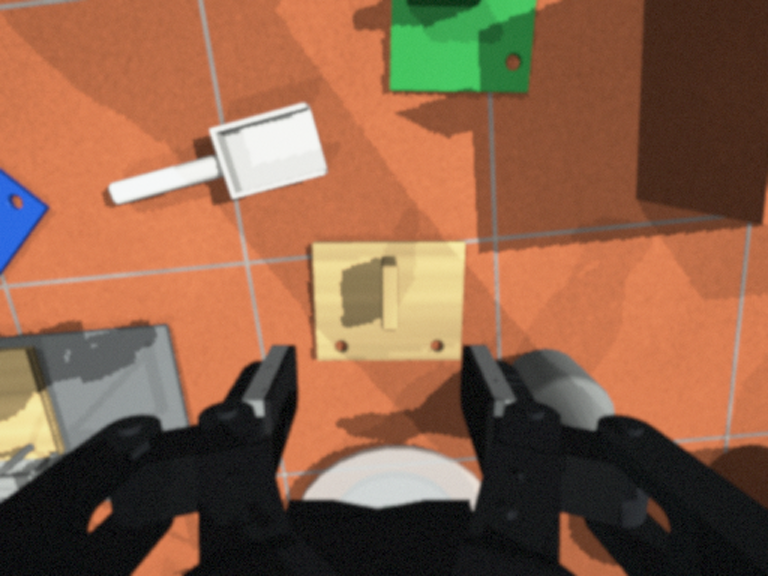

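```bash
cat >> h.py <<'E'
def fit(M,P):
    M=np.asarray(M);P=np.asarray(P)[:,:2];m,p=M.mean(0),P.mean(0);A=M-m;b=P-p
    th=np.arctan2((A[:,0]*b[:,1]-A[:,1]*b[:,0]).sum(),(A*b).sum())
    Rm=np.array([[np.cos(th),-np.sin(th)],[np.sin(th),np.cos(th)]]);o=p-Rm@m
    return o,th,((P-(M@Rm.T+o))*1000).round(2).tolist()
def edges(f,roi,hue=(17,40)):
    x,y,w,h=roi;hsv=cv2.cvtColor(f["pixels"][y:y+h,x:x+w],cv2.COLOR_RGB2HSV)
    m=((hsv[...,0]>=hue[0])&(hsv[...,0]<hue[1])).astype(np.uint8)*255
    m=cv2.morphologyEx(m,cv2.MORPH_CLOSE,np.ones((7,7)))
    return quad(m)[:,0]+[x,y]
E
python3 - <<'E'
from h import *
from workcell import bot
f=load("w5");c=edges(f,(198,152,122,92))
x0,y0=c.min(0);x1,y1=c.max(0);print(x0,y0,x1,y1)
b=cv2.approxPolyDP(cv2.convexHull(c.astype(np.int32)),4,True)[:,0];print(b.tolist())
# subpixel: widen half px (outer contour pixel centres)
P=onz(f,b,.006);print(P.round(4).tolist())
g=f["pixels"].max(2).astype(float)
def dark(cx,cy,r=6):
    p=g[cy-r:cy+r+1,cx-r:cx+r+1];w=np.clip(np.median(p)-25-p,0,None);Y,X=np.mgrid[cy-r:cy+r+1,cx-r:cx+r+1]
    return [(X*w).sum()/w.sum(),(Y*w).sum()/w.sum()]
H=[dark(228,230),dark(291,230)];Q=onz(f,H,.006);print(H,Q.round(4).tolist(),np.linalg.norm(Q[0]-Q[1]))
print("holes fit",fit(np.array([[.038,-.04],[.038,.04]]),Q))
R4=np.array([[314,244],[465,242],[463,359],[317,360]])/1.5-.17
print("corner fit",fit(np.array([[-.05,-.06],[-.05,.06],[.05,.06],[.05,-.06]]),onz(f,R4,.006)))
# rail top ends
r=np.array([[383,265],[397,265],[397,329],[384,329]])/1.5-.17
T=onz(f,r,.042);print("rail top",T.round(4).tolist(),T.mean(0))
E
```

```text
207 161 315 243
[[309, 161], [315, 243], [212, 238], [209, 162]]
[[0.4494, 0.3741, 0.006], [0.5555, 0.3761, 0.006], [0.5357, 0.2471, 0.006], [0.4389, 0.2565, 0.006]]
[[np.float64(228.87386843693423), np.float64(230.82257091128545)], [np.float64(292.5067415730337), np.float64(230.5573033707865)]] [[0.5281, 0.2695, 0.006], [0.5357, 0.3489, 0.006]] 0.07973942507334346
holes fit (array([0.49407009, 0.31276973]), np.float64(-0.09500638284818987), [[0.01, 0.13], [-0.01, -0.13]])
corner fit (array([0.49414442, 0.31140013]), np.float64(-0.08923190273392875), [[0.46, 0.52], [-0.0, -0.55], [0.07, 1.46], [-0.53, -1.43]])
rail top [[0.4532, 0.3096, 0.042], [0.4542, 0.3196, 0.042], [0.5032, 0.3152, 0.042], [0.5022, 0.3056, 0.042]] [0.47822132 0.31251046 0.042     ]
```

```bash
python3 - <<'E'
from h import *
from workcell import bot
s=bot.observe()
inc(s,[.4788,.313,.012],1.477)
E
```

```text
shift cm [ 0.85  3.89 22.66] turn deg [-0.1   0.02 -0.3 ] rows>= 3.7
```

{"api": "jog_arm", "payload": {"increments": [{"x":0.8,"y":3.9,"z":6,"wx":-0.1,"wy":0,"wz":-0.3,"claw":60},{"x":0.8,"y":3.9,"z":12,"wx":-0.1,"wy":0,"wz":-0.3,"claw":60},{"x":0.8,"y":3.9,"z":15,"wx":-0.1,"wy":0,"wz":-0.3,"claw":60},{"x":0.8,"y":3.9,"z":17,"wx":-0.1,"wy":0,"wz":-0.3,"claw":60},{"x":0.8,"y":3.9,"z":17,"wx":-0.1,"wy":0,"wz":-0.3,"claw":60},{"x":0.8,"y":3.9,"z":17,"wx":-0.1,"wy":0,"wz":-0.3,"claw":60}]}}

```text
clock: 7.62
position: [0.4796, 0.3125, 0.0694]
tool_rot: [3.141, -0.0, 1.476]
force: [0.3, 0.8, 0.0]
grip_width: 0.0511
```

```bash
python3 - <<'E'
from h import *
from workcell import bot
f=snap(bot,"wrist","w6");s=bot.observe();print(s["position"],s["tool_rot"])
inc(s,[.4788,.313,.012],1.477)
cv2.imwrite("pics/w6b.png",cv2.resize(f["pixels"][:,:,::-1],None,fx=1.5,fy=1.5,interpolation=cv2.INTER_CUBIC))
E
```

```text
[0.47961459 0.31267812 0.06964733] [ 3.14046896e+00 -6.99289783e-04  1.47647927e+00]
shift cm [ 0.02 -0.09  5.76] turn deg [ 0.06 -0.04 -0.03] rows>= 0.9
```

View pics/w6b.png

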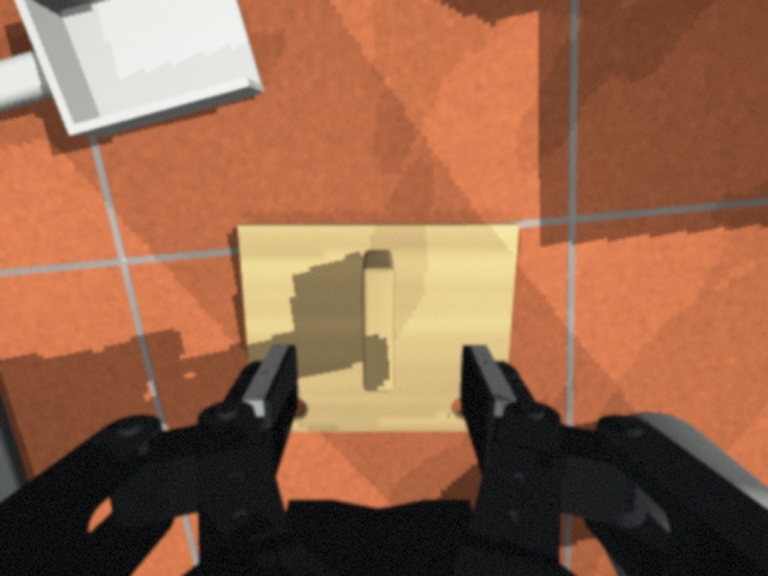

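{"api": "jog_arm", "payload": {"increments": [{"x":0,"y":0,"z":2.5,"wx":0,"wy":0,"wz":0,"claw":60},{"x":0,"y":0,"z":4.5,"wx":0,"wy":0,"wz":0,"claw":60},{"x":0,"y":0,"z":5.4,"wx":0,"wy":0,"wz":0,"claw":60},{"x":0,"y":0,"z":5.7,"wx":0,"wy":0,"wz":0,"claw":60},{"x":0,"y":0,"z":5.7,"wx":0,"wy":0,"wz":0,"claw":0},{"x":0,"y":0,"z":5.7,"wx":0,"wy":0,"wz":0,"claw":0},{"x":0,"y":0,"z":5.7,"wx":0,"wy":0,"wz":0,"claw":0},{"x":0,"y":0,"z":5.7,"wx":0,"wy":0,"wz":0,"claw":0},{"x":0,"y":0,"z":5.7,"wx":0,"wy":0,"wz":0,"claw":0}], "squeeze": 35}}

```text
clock: 8.8
position: [0.48, 0.3129, 0.0132]
tool_rot: [3.14, -0.001, 1.476]
force: [-0.4, 0.3, 7.8]
grip_width: 0.0115
```

```bash
python3 - <<'E'
from h import *
from workcell import bot
s=bot.observe();print(s["position"],s["tool_rot"],s["force"],s["grip_width"])
# carry: target leaf origin over the seat; keep offset TCP->leaf origin (tool/leaf frame)
o=np.array([.5863,-.0455]);th=-.018;rot=lambda a:np.array([[np.cos(a),-np.sin(a)],[np.sin(a),np.cos(a)]])
seat=o+rot(th)@[-.038,0];
off=rot(.094)@(s["position"][:2]-[.4941,.312]);print("tcp in leaf",off)
tgt=seat+rot(th)@[-.0155,0];print("seat",seat,tgt)
inc(s,[s["position"][0],s["position"][1],.16],1.477)
inc(s,[*tgt,.16],1.5708+th)
E
```

```text
[0.47996926 0.31288957 0.01321324] [ 3.13985746e+00 -1.23229304e-03  1.47640363e+00] [-0.41725358  0.3387237   7.77059219] 0.011513868749639444
tcp in leaf [-0.01415185 -0.00044069]
seat [ 0.54830616 -0.04481604] [ 0.53280867 -0.04453705]
shift cm [  0.02   0.03 -14.68] turn deg [ 0.1  -0.07 -0.03] rows>= 2.3
shift cm [-35.07   8.65 -14.71] turn deg [ 0.1  -0.07 -4.38] rows>= 6.2
```

{"api": "jog_arm", "payload": {"increments": [{"x":0,"y":0,"z":-2,"wx":0,"wy":0,"wz":0,"claw":0},{"x":0,"y":0,"z":-6,"wx":0,"wy":0,"wz":0,"claw":0},{"x":0,"y":0,"z":-11,"wx":0,"wy":0,"wz":0,"claw":0},{"x":0,"y":0,"z":-14.7,"wx":0,"wy":0,"wz":0,"claw":0},{"x":-5,"y":1.2,"z":-14.7,"wx":0,"wy":0,"wz":-1,"claw":0},{"x":-10,"y":2.5,"z":-14.7,"wx":0,"wy":0,"wz":-2,"claw":0},{"x":-15,"y":3.7,"z":-14.7,"wx":0,"wy":0,"wz":-3,"claw":0},{"x":-20,"y":5,"z":-14.7,"wx":0,"wy":0,"wz":-4,"claw":0},{"x":-24,"y":6,"z":-14.7,"wx":0,"wy":0,"wz":-4.4,"claw":0},{"x":-26,"y":6.5,"z":-14.7,"wx":0,"wy":0,"wz":-4.4,"claw":0}]}}

```text
clock: 10.05
position: [0.5201, 0.0452, 0.1614]
tool_rot: [3.138, -0.001, 1.551]
force: [0.2, 0.0, -1.4]
grip_width: 0.0114
```

```bash
python3 - <<'E'
from h import *
from workcell import bot
s=bot.observe();print(s["position"],s["tool_rot"],s["force"],s["grip_width"])
inc(s,[.5335,-.0445,.15],1.5708-.018)
E
```

```text
[0.52013635 0.04517041 0.16144778] [ 3.13848077e+00 -8.18573226e-04  1.55064099e+00] [ 0.20632282  0.02046401 -1.41709119] 0.011433793439132109
shift cm [-8.94  1.51  1.14] turn deg [ 0.18 -0.05 -0.12] rows>= 1.5
```

{"api": "jog_arm", "payload": {"increments": [{"x":-5,"y":0.8,"z":0,"wx":0.2,"wy":0,"wz":-0.1,"claw":0},{"x":-8,"y":1.3,"z":0.6,"wx":0.2,"wy":0,"wz":-0.1,"claw":0},{"x":-8.9,"y":1.5,"z":1.1,"wx":0.2,"wy":0,"wz":-0.1,"claw":0},{"x":-8.9,"y":1.5,"z":1.1,"wx":0.2,"wy":0,"wz":-0.1,"claw":0},{"x":-8.9,"y":1.5,"z":1.1,"wx":0.2,"wy":0,"wz":-0.1,"claw":0}]}}

```text
clock: 10.68
position: [0.5334, -0.0428, 0.1509]
tool_rot: [-3.141, -0.001, 1.554]
force: [0.0, -0.6, -1.0]
grip_width: 0.0113
```

```bash
python3 - <<'E'
from h import *
from workcell import bot
f=snap(bot,"wrist","w7");snap(bot,"top","t7");snap(bot,"side","s7");s=bot.observe();print(s["position"],s["tool_rot"])
cv2.imwrite("pics/w7b.png",cv2.resize(f["pixels"][:,:,::-1],None,fx=1.5,fy=1.5,interpolation=cv2.INTER_CUBIC))
a=load("t7")["pixels"][115:215,215:335,::-1];b=load("s7")["pixels"][120:260,215:345,::-1]
cv2.imwrite("pics/ts7.png",np.hstack([cv2.resize(a,(420,350),interpolation=2),cv2.resize(b,(325,350),interpolation=2)]))
E
```

```text
[ 0.53339906 -0.04315876  0.1506984 ] [-3.14142553e+00 -1.01700533e-03  1.55377838e+00]
```

View pics/w7b.png

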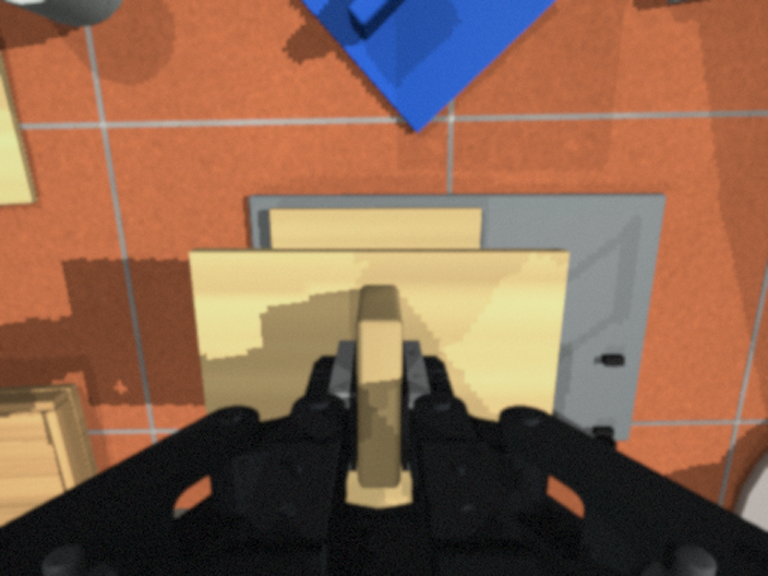

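View pics/ts7.png

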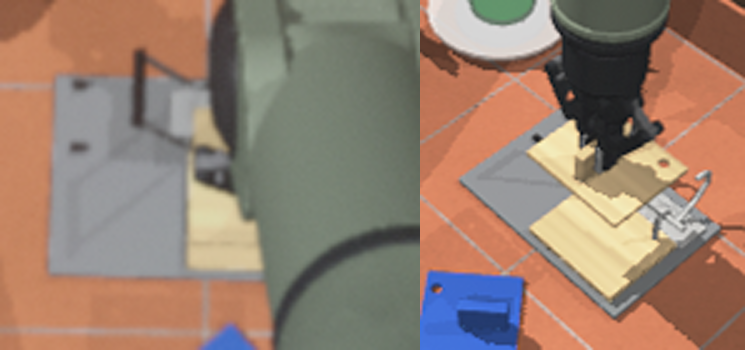

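```bash
python3 - <<'E'
from h import *
f=load("w7");s7=load("s7");p=np.array([.53340,-.04316]);z=.1437
k=np.array([[190,250],[569,250]])/1.5-.17
P=onz(f,k,z);print(P.round(4).tolist(),np.linalg.norm(P[0]-P[1]))
print("leaf",fit([[-.05,-.06],[-.05,.06]],P))
# predicted by rigid grasp
th=-.017;rot=lambda a:np.array([[np.cos(a),-np.sin(a)],[np.sin(a),np.cos(a)]])
print("pred",p-rot(th)@[-.01415,-.00044])
u=np.array([[665-420,162]])/2.5+[215,120]-.3
print("hole side",onz(s7,u,z))
o=np.array([.5863,-.0455]);print("posts",o+rot(-.018)@[0,-.04],o+rot(-.018)@[0,.04],"seat",o+rot(-.018)@[-.038,0])
b=s7["pixels"][150:250,245:345,::-1];cv2.imwrite("pics/s7c.png",cv2.resize(b,(600,600),interpolation=2))
E
```

```text
[[0.4958, -0.1024, 0.1437], [0.4979, 0.0176, 0.1437]] 0.11999111286678552
leaf (array([ 0.54684644, -0.04330106]), np.float64(-0.017969892484492517), [[0.0, 0.0], [-0.0, -0.0]])
pred [ 0.54755544 -0.0429606 ]
hole side [[ 0.58433572 -0.08560092  0.1437    ]]
posts [ 0.58558004 -0.08549352] [ 0.58701996 -0.00550648] seat [ 0.54830616 -0.04481604]
```

View pics/s7c.png

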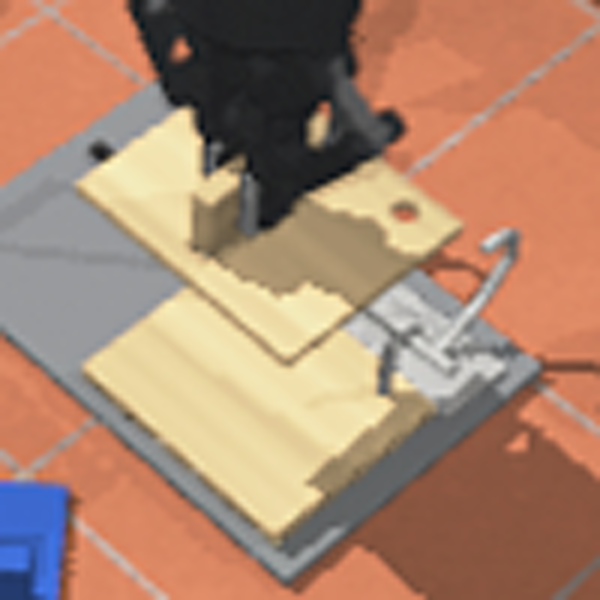

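```bash
python3 - <<'E'
from h import *
f=load("w7");s=load("s7")
c=lambda p:np.array([p])/6+[245,150]-.4
print("side hole",onz(s,c([405,211]),.1437)[0][:2],"post tip(top)",onz(s,c([389,340]),.058)[0][:2],"post base",onz(s,c([384,392]),.02)[0][:2])
s0=load("s3")
b=s0["pixels"][150:250,245:345,::-1];cv2.imwrite("pics/s3c.png",cv2.resize(b,(600,600),interpolation=2))
k=np.array([[250,195],[664,195]])/1.5-.17
P=onz(f,k,.008);print("base corners wrist",P.round(4).tolist());print(fit([[-.0945,-.0745],[-.0945,.1705]],P))
k=np.array([[271,209],[482,209]])/1.5-.17
P=onz(f,k,.020);print(P.round(4).tolist());print("filed",fit([[-.088,-.06],[-.088,.06]],P))
E
```

```text
side hole [ 0.58267413 -0.08516699] post tip(top) [ 0.58360917 -0.08655594] post base [ 0.58456607 -0.08754677]
base corners wrist [[0.4909, -0.1175, 0.008], [0.4952, 0.1243, 0.008]]
(array([ 0.58670971, -0.04629025]), np.float64(-0.01779719494365829), [[0.03, 1.58], [-0.03, -1.58]])
[[0.4979, -0.1032, 0.02], [0.5, 0.0157, 0.02]]
filed (array([ 0.58691082, -0.04534152]), np.float64(-0.017840161629616002), [[0.01, 0.53], [-0.01, -0.53]])
```

View pics/s3c.png

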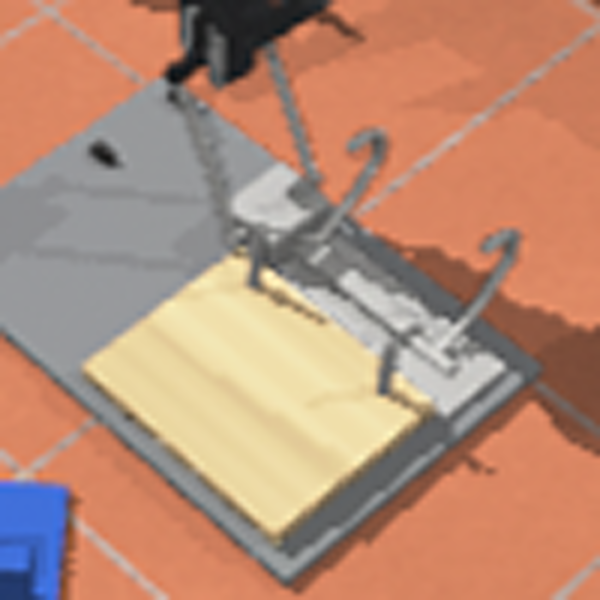

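{"api": "jog_arm", "payload": {"increments": [{"x":-0.18,"y":0.14,"z":2.5,"wx":0,"wy":0,"wz":0,"claw":0},{"x":-0.18,"y":0.14,"z":5,"wx":0,"wy":0,"wz":0,"claw":0},{"x":-0.18,"y":0.14,"z":6.5,"wx":0,"wy":0,"wz":0,"claw":0},{"x":-0.18,"y":0.14,"z":7.2,"wx":0,"wy":0,"wz":0,"claw":0},{"x":-0.18,"y":0.14,"z":7.2,"wx":0,"wy":0,"wz":0,"claw":0},{"x":-0.18,"y":0.14,"z":7.2,"wx":0,"wy":0,"wz":0,"claw":0},{"x":-0.18,"y":0.14,"z":7.2,"wx":0,"wy":0,"wz":0,"claw":0}]}}

```text
clock: 11.7
position: [0.5351, -0.0449, 0.0792]
tool_rot: [3.141, -0.001, 1.554]
force: [0.6, -0.7, -1.8]
grip_width: 0.0113
```

```bash
python3 - <<'E'
from h import *
from workcell import bot
f=snap(bot,"wrist","w8");snap(bot,"side","s8");s=bot.observe();print(s["position"],s["tool_rot"],s["force"])
a=f["pixels"][:,:,::-1];b=load("s8")["pixels"][150:250,245:345,::-1]
cv2.imwrite("pics/w8b.png",cv2.resize(a,None,fx=1.5,fy=1.5,interpolation=2));cv2.imwrite("pics/s8c.png",cv2.resize(b,(600,600),interpolation=2))
E
```

```text
[ 0.53493004 -0.04493821  0.07904899] [ 3.14121610e+00 -1.02947304e-03  1.55366321e+00] [ 0.19652851  0.09625111 -1.27861517]
```

View pics/w8b.png

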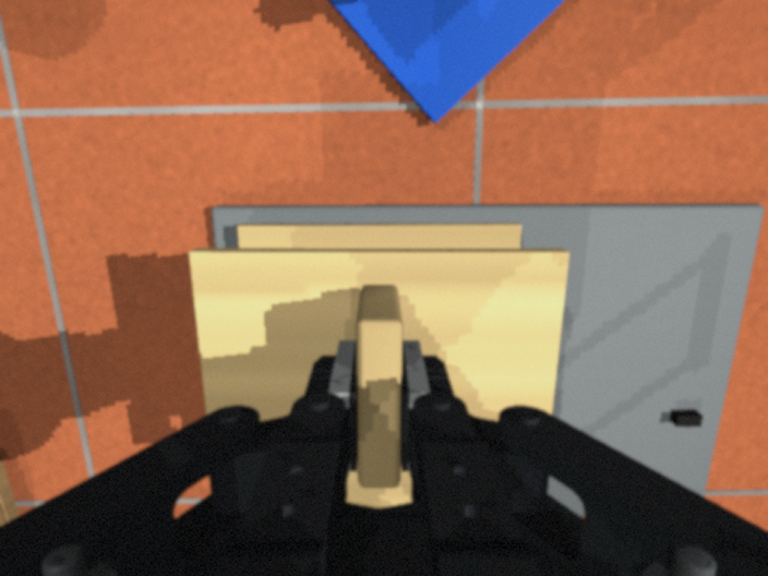

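View pics/s8c.png

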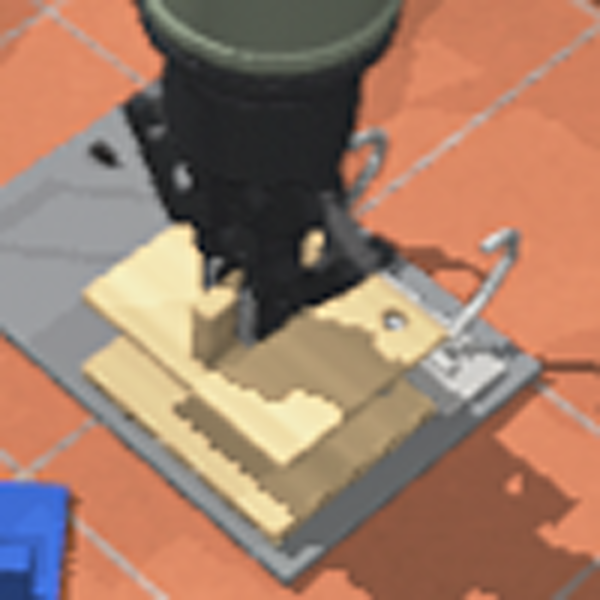

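```bash
python3 - <<'E'
from h import *
f=load("w8");s=load("s8");c=lambda p:np.array([p])/6+[245,150]-.4
k=lambda l:np.array(l)/1.5-.17
zt=.0718
print("leaf",fit([[-.05,-.06],[-.05,.06]],onz(f,k([[190,250],[569,250]]),zt))[:2])
r=fit([[-.088,-.06],[-.088,.06]],onz(f,k([[237.5,225],[521,225]]),.02));print("filed",r, "seat",r[0]+[-.038,.0007])
print("side hole",onz(s,c([396,320]),zt)[0],"post base",onz(s,c([384,392]),.02)[0],"tip",onz(s,c([389,342]),.057)[0])
E
```

```text
leaf (array([ 0.5485992 , -0.04540528]), np.float64(-0.018072751621409193))
filed (array([ 0.58667414, -0.04605669]), np.float64(-0.01800602107363892), [[0.01, 0.45], [-0.01, -0.45]]) seat [ 0.54867414 -0.04535669]
side hole [ 0.58497931 -0.08753816  0.0718    ] post base [ 0.58456607 -0.08754677  0.02      ] tip [ 0.58344121 -0.0868334   0.057     ]
```

{"api": "jog_arm", "payload": {"increments": [{"x":0,"y":0,"z":0.8,"wx":0,"wy":0,"wz":0,"claw":0},{"x":0,"y":0,"z":1.4,"wx":0,"wy":0,"wz":0,"claw":0},{"x":0,"y":0,"z":1.8,"wx":0,"wy":0,"wz":0,"claw":0},{"x":0,"y":0,"z":2.0,"wx":0,"wy":0,"wz":0,"claw":0}]}}

```text
clock: 12.3
position: [0.5348, -0.0449, 0.0586]
tool_rot: [-3.141, -0.001, 1.554]
force: [0.7, -0.4, -0.5]
grip_width: 0.0114
```

{"api": "jog_arm", "payload": {"increments": [{"x":0,"y":0,"z":0.8,"wx":0,"wy":0,"wz":0,"claw":0},{"x":0,"y":0,"z":1.5,"wx":0,"wy":0,"wz":0,"claw":0},{"x":0,"y":0,"z":2.0,"wx":0,"wy":0,"wz":0,"claw":0},{"x":0,"y":0,"z":2.3,"wx":0,"wy":0,"wz":0,"claw":0},{"x":0,"y":0,"z":2.4,"wx":0,"wy":0,"wz":0,"claw":0},{"x":0,"y":0,"z":2.45,"wx":0,"wy":0,"wz":0,"claw":0}]}}

```text
clock: 13.05
position: [0.5347, -0.045, 0.0342]
tool_rot: [-3.141, -0.001, 1.554]
force: [-1.3, -1.6, -0.7]
grip_width: 0.0114
```

{"api": "jog_arm", "payload": {"increments": [{"x":0,"y":0,"z":0.05,"wx":0,"wy":0,"wz":0,"claw":0},{"x":0,"y":0,"z":0.1,"wx":0,"wy":0,"wz":0,"claw":0},{"x":0,"y":0,"z":0.1,"wx":0,"wy":0,"wz":0,"claw":0}]}}

```text
clock: 13.42
position: [0.5349, -0.045, 0.0333]
tool_rot: [3.141, -0.001, 1.554]
force: [0.1, -1.3, -1.4]
grip_width: 0.0117
```

```bash
python3 - <<'E'
from h import *
from workcell import bot
s=bot.observe();print(s["position"],s["force"],s["tool_rot"])
f=snap(bot,"side","s9");b=f["pixels"][150:250,245:345,::-1];cv2.imwrite("pics/s9c.png",cv2.resize(b,(600,600),interpolation=2))
E
```

```text
[ 0.53491287 -0.04497508  0.03326064] [ 0.11113729 -1.29341695 -1.4483352 ] [ 3.14138693e+00 -9.13226834e-04  1.55367245e+00]
```

View pics/s9c.png

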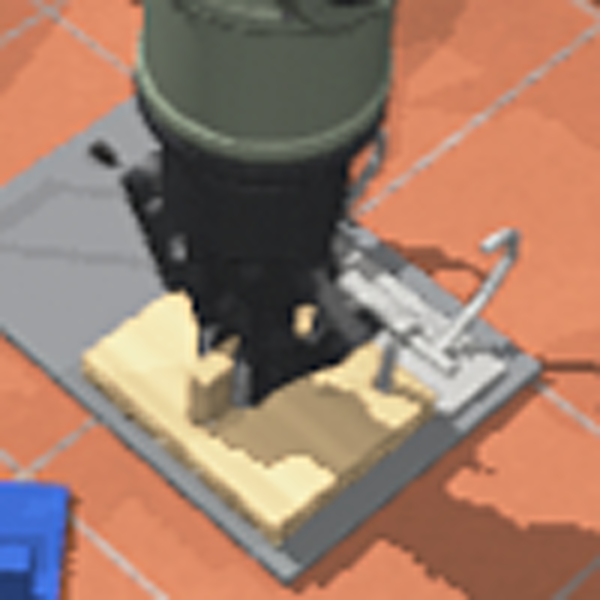

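{"api": "jog_arm", "payload": {"increments": [{"x":0,"y":0,"z":0.05,"wx":0,"wy":0,"wz":0,"claw":0},{"x":0,"y":0,"z":0.1,"wx":0,"wy":0,"wz":0,"claw":0},{"x":0,"y":0,"z":0.1,"wx":0,"wy":0,"wz":0,"claw":0}]}}

```text
clock: 13.85
position: [0.5349, -0.045, 0.0331]
tool_rot: [3.141, -0.001, 1.553]
force: [-6.9, -1.0, 21.2]
grip_width: 0.0114
```

{"api": "jog_arm", "payload": {"increments": [{"x":0,"y":0,"z":-0.1,"wx":0,"wy":0,"wz":0,"claw":0},{"x":0,"y":0,"z":-0.1,"wx":0,"wy":0,"wz":0,"claw":40},{"x":0,"y":0,"z":-0.1,"wx":0,"wy":0,"wz":0,"claw":40},{"x":0,"y":0,"z":-0.1,"wx":0,"wy":0,"wz":0,"claw":40},{"x":0,"y":0,"z":-1.5,"wx":0,"wy":0,"wz":0,"claw":40},{"x":0,"y":0,"z":-5,"wx":0,"wy":0,"wz":0,"claw":40},{"x":0,"y":0,"z":-10,"wx":0,"wy":0,"wz":0,"claw":40},{"x":0,"y":0,"z":-15,"wx":0,"wy":0,"wz":0,"claw":40},{"x":0,"y":0,"z":-20,"wx":0,"wy":0,"wz":0,"claw":40},{"x":0,"y":0,"z":-20,"wx":0,"wy":0,"wz":0,"claw":40}]}}

```text
clock: 15.1
position: [0.5363, -0.0453, 0.2376]
tool_rot: [3.134, -0.001, 1.553]
force: [0.2, -0.4, -0.4]
grip_width: 0.034
```

```bash
python3 - <<'E'
from h import *
from workcell import bot
s=bot.observe();print(s["position"],s["force"],s["tool_rot"],s["grip_width"])
f=snap(bot,"side","s10");g=snap(bot,"wrist","w10");b=f["pixels"][130:250,225:345,::-1]
cv2.imwrite("pics/s10c.png",np.hstack([cv2.resize(b,(360,360),interpolation=2),cv2.resize(g["pixels"][:,:,::-1],(440,360),interpolation=2)]))
# bar open in world
o=np.array([.5865,-.0457]);th=-.018;rot=np.array([[np.cos(th),-np.sin(th)],[np.sin(th),np.cos(th)]])
print("bar open",o+rot@[.035,.103],"bar shut",o+rot@[.035,.150])
inc(s,[*(o+rot@[.035,.101]),.15],1.5708+th)
E
```

```text
[ 0.53630462 -0.04529287  0.23761993] [ 0.21687666 -0.35160601 -0.42772633] [ 3.13446303e+00 -1.08258231e-03  1.55320275e+00] 0.03403067882326127
bar open [0.62334823 0.05665335] bar shut [0.62419418 0.10364573]
shift cm [10.14  8.46  8.83] turn deg [ 0.41 -0.06  0.02] rows>= 2.5
```

View pics/s10c.png

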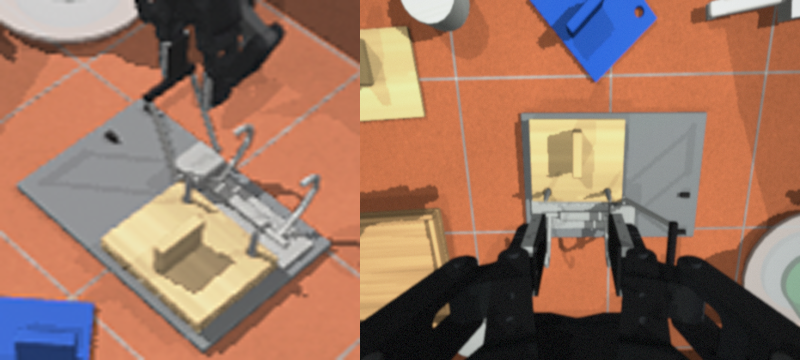

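{"api": "jog_arm", "payload": {"increments": [{"x":6,"y":5,"z":0,"wx":0.4,"wy":0,"wz":0,"claw":0},{"x":10.1,"y":8.5,"z":3,"wx":0.4,"wy":0,"wz":0,"claw":0},{"x":10.2,"y":8.5,"z":7,"wx":0.4,"wy":0,"wz":0,"claw":0},{"x":10.2,"y":8.5,"z":9.5,"wx":0.4,"wy":0,"wz":0,"claw":0},{"x":10.2,"y":8.5,"z":9.5,"wx":0.4,"wy":0,"wz":0,"claw":0},{"x":10.2,"y":8.5,"z":9.5,"wx":0.4,"wy":0,"wz":0,"claw":0}]}}

```text
clock: 15.95
position: [0.6218, 0.0552, 0.1401]
tool_rot: [-3.137, -0.001, 1.553]
force: [0.0, -0.7, 0.1]
grip_width: -0.0003
```

```bash
python3 - <<'E'
from h import *
from workcell import bot
s=bot.observe();print(s["position"],s["force"],s["tool_rot"],s["grip_width"])
f=snap(bot,"side","s11");g=snap(bot,"wrist","w11");b=f["pixels"][110:230,225:345,::-1]
cv2.imwrite("pics/s11c.png",np.hstack([cv2.resize(b,(360,360),interpolation=2),cv2.resize(g["pixels"][:,:,::-1],(440,360),interpolation=2)]))
y0,z0=s["position"][1:]
# hinge world y ~ .0157, z .025
for th in np.r_[.95,.9,.85,.8,.7,.6,.5,.4,.3,.2,.15,.1,.06,.03,0]:
    a=th+np.arctan2(13,88); y=.0158+.089*np.cos(a);z=.025+.089*np.sin(a)+.005
    print(round(th,2),"x %.2f z %.2f"%((y-y0)*100,(z0-z)*100), round(z,4))
E
```

```text
[0.62184981 0.05521179 0.14005   ] [ 0.03151991 -0.71273071  0.05771302] [-3.13670458e+00 -9.72602548e-04  1.55310138e+00] -0.00034194675705830286
0.95 x 0.12 z 3.09 0.1092
0.9 x 0.51 z 3.30 0.1071
0.85 x 0.89 z 3.53 0.1047
0.8 x 1.26 z 3.78 0.1022
0.7 x 1.95 z 4.34 0.0967
0.6 x 2.59 z 4.96 0.0904
0.5 x 3.16 z 5.64 0.0836
0.4 x 3.66 z 6.38 0.0763
0.3 x 4.09 z 7.16 0.0684
0.2 x 4.43 z 7.98 0.0602
0.15 x 4.57 z 8.40 0.056
0.1 x 4.69 z 8.83 0.0517
0.06 x 4.77 z 9.18 0.0483
0.03 x 4.82 z 9.44 0.0456
0.0 x 4.86 z 9.70 0.043
```

View pics/s11c.png

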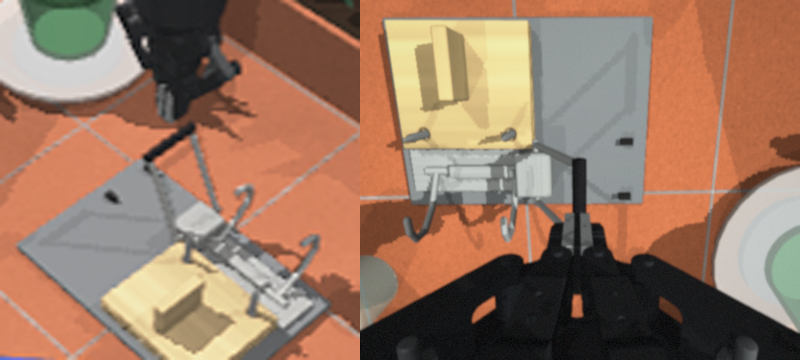

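{"api": "jog_arm", "payload": {"increments": [{"x":0.2,"y":0.1,"z":1.5,"wx":-0.2,"wy":0,"wz":0,"claw":0},{"x":0.2,"y":0.1,"z":2.6,"wx":-0.2,"wy":0,"wz":0,"claw":0},{"x":0.3,"y":0.1,"z":3.1,"wx":-0.2,"wy":0,"wz":0,"claw":0},{"x":0.6,"y":0.1,"z":3.3,"wx":-0.2,"wy":0,"wz":0,"claw":0},{"x":1.0,"y":0.1,"z":3.55,"wx":-0.2,"wy":0,"wz":0,"claw":0},{"x":1.35,"y":0.1,"z":3.8,"wx":-0.2,"wy":0,"wz":0,"claw":0}]}}

```text
clock: 16.8
position: [0.6229, 0.069, 0.1026]
tool_rot: [-3.141, -0.001, 1.553]
force: [-4.4, -0.2, 9.4]
grip_width: -0.0001
```

```bash
python3 - <<'E'
from h import *
from workcell import bot
s=bot.observe();print(s["position"],s["force"],s["tool_rot"],s["grip_width"])
f=snap(bot,"side","s12");g=snap(bot,"wrist","w12");b=f["pixels"][110:230,225:345,::-1]
cv2.imwrite("pics/s12c.png",np.hstack([cv2.resize(b,(360,360),interpolation=2),cv2.resize(g["pixels"][:,:,::-1],(440,360),interpolation=2)]))
y0,z0=s["position"][1:]
for th in np.r_[.8,.7,.6,.5,.4,.3,.2,.15,.1,.06,.03,0]:
    a=th+np.arctan2(13,88); y=.0158+.089*np.cos(a);z=.025+.089*np.sin(a)+.005
    print(round(th,2),"x %.2f z %.2f"%((y-y0)*100,(z0-z)*100), round(z,4))
E
```

```text
[0.62290078 0.06900812 0.10263862] [-4.36591795 -0.15478972  9.39988985] [-3.14062535e+00 -1.19631485e-03  1.55312028e+00] -0.0001484161981062475
0.8 x -0.12 z 0.04 0.1022
0.7 x 0.58 z 0.60 0.0967
0.6 x 1.21 z 1.22 0.0904
0.5 x 1.78 z 1.90 0.0836
0.4 x 2.28 z 2.64 0.0763
0.3 x 2.71 z 3.42 0.0684
0.2 x 3.05 z 4.24 0.0602
0.15 x 3.19 z 4.66 0.056
0.1 x 3.31 z 5.09 0.0517
0.06 x 3.39 z 5.44 0.0483
0.03 x 3.44 z 5.70 0.0456
0.0 x 3.48 z 5.96 0.043
```

View pics/s12c.png

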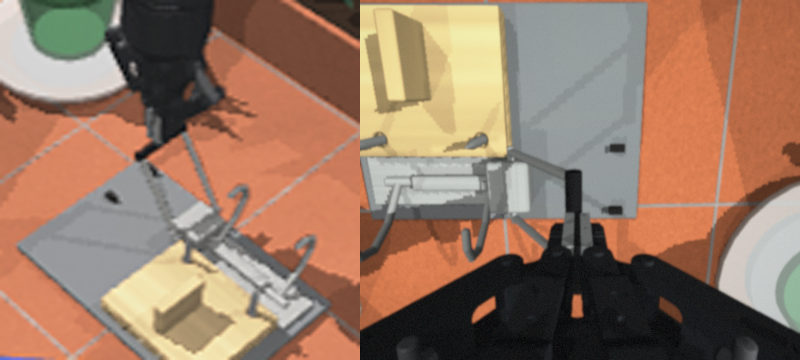

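{"api": "jog_arm", "payload": {"increments": [{"x":0.3,"y":0,"z":0.3,"wx":0,"wy":0,"wz":0,"claw":0},{"x":0.65,"y":0,"z":0.6,"wx":0,"wy":0,"wz":0,"claw":0},{"x":1.0,"y":0,"z":0.9,"wx":0,"wy":0,"wz":0,"claw":0},{"x":1.3,"y":0,"z":1.2,"wx":0,"wy":0,"wz":0,"claw":0},{"x":1.6,"y":0,"z":1.55,"wx":0,"wy":0,"wz":0,"claw":0},{"x":1.85,"y":0,"z":1.9,"wx":0,"wy":0,"wz":0,"claw":0}]}}

```text
clock: 17.65
position: [0.6232, 0.0895, 0.084]
tool_rot: [-3.141, -0.003, 1.555]
force: [-5.6, 6.9, 14.8]
grip_width: -0.0001
```

{"api": "jog_arm", "payload": {"increments": [{"x":0.25,"y":0,"z":0.35,"wx":0,"wy":0,"wz":0,"claw":0},{"x":0.5,"y":0,"z":0.75,"wx":0,"wy":0,"wz":0,"claw":0},{"x":0.7,"y":0,"z":1.1,"wx":0,"wy":0,"wz":0,"claw":0},{"x":0.9,"y":0,"z":1.5,"wx":0,"wy":0,"wz":0,"claw":0},{"x":1.1,"y":0,"z":1.9,"wx":0,"wy":0,"wz":0,"claw":0},{"x":1.25,"y":0,"z":2.3,"wx":0,"wy":0,"wz":0,"claw":0}]}}

```text
clock: 18.4
position: [0.6234, 0.1038, 0.0613]
tool_rot: [-3.141, -0.005, 1.556]
force: [-3.5, 6.6, 9.3]
grip_width: 0.0001
```

```bash
python3 - <<'E'
from h import *
from workcell import bot
s=bot.observe();print(s["position"],s["force"],s["tool_rot"],s["grip_width"])
y0,z0=s["position"][1:]
for th in np.r_[.3,.25,.2,.15,.1,.06,.03,0]:
    a=th+np.arctan2(13,88); y=.0158+.089*np.cos(a);z=.025+.089*np.sin(a)+.005
    print(round(th,2),"x %.2f z %.2f"%((y-y0)*100,(z0-z)*100), round(z,4))
E
```

```text
[0.62335976 0.10384482 0.06131137] [-3.51196462  6.57159302  9.25795114] [-3.14111098 -0.0047376   1.55557095] 0.00011235560240484811
0.3 x -0.78 z -0.71 0.0684
0.25 x -0.60 z -0.31 0.0644
0.2 x -0.43 z 0.11 0.0602
0.15 x -0.29 z 0.53 0.056
0.1 x -0.17 z 0.96 0.0517
0.06 x -0.09 z 1.30 0.0483
0.03 x -0.04 z 1.57 0.0456
0.0 x -0.00 z 1.83 0.043
```

{"api": "jog_arm", "payload": {"increments": [{"x":-0.1,"y":0,"z":0.3,"wx":0,"wy":0,"wz":0,"claw":0},{"x":-0.1,"y":0,"z":0.6,"wx":0,"wy":0,"wz":0,"claw":0},{"x":-0.1,"y":0,"z":0.9,"wx":0,"wy":0,"wz":0,"claw":0},{"x":-0.1,"y":0,"z":1.15,"wx":0,"wy":0,"wz":0,"claw":0},{"x":-0.1,"y":0,"z":1.35,"wx":0,"wy":0,"wz":0,"claw":0},{"x":-0.1,"y":0,"z":1.5,"wx":0,"wy":0,"wz":0,"claw":0}]}}

```text
clock: 19.15
position: [0.6231, 0.1025, 0.0459]
tool_rot: [-3.141, -0.004, 1.555]
force: [0.0, 0.0, -0.5]
grip_width: -0.0003
```

{"api": "jog_arm", "payload": {"increments": [{"x":0.1,"y":0,"z":0.1,"wx":0,"wy":0,"wz":0,"claw":0},{"x":0.1,"y":0,"z":0.18,"wx":0,"wy":0,"wz":0,"claw":0},{"x":0.1,"y":0,"z":0.24,"wx":0,"wy":0,"wz":0,"claw":0},{"x":0.1,"y":0,"z":0.28,"wx":0,"wy":0,"wz":0,"claw":0}]}}

```text
clock: 19.65
position: [0.6232, 0.1035, 0.0432]
tool_rot: [-3.141, -0.004, 1.555]
force: [0.0, -0.6, 1.3]
grip_width: -0.0002
```

{"api": "jog_arm", "payload": {"increments": [{"x":0,"y":0,"z":0.03,"wx":0,"wy":0,"wz":0,"claw":0},{"x":0,"y":0,"z":0.06,"wx":0,"wy":0,"wz":0,"claw":0},{"x":0,"y":0,"z":0.06,"wx":0,"wy":0,"wz":0,"claw":0}]}}

```text
clock: 20.02
position: [0.6233, 0.1035, 0.043]
tool_rot: [-3.141, -0.004, 1.555]
force: [-2.1, -0.1, 7.5]
grip_width: -0.0001
```

{"api": "jog_arm", "payload": {"increments": [{"x":0,"y":0,"z":0.05,"wx":0,"wy":0,"wz":0,"claw":0},{"x":0,"y":0,"z":0.07,"wx":0,"wy":0,"wz":0,"claw":0},{"x":0,"y":0,"z":0.07,"wx":0,"wy":0,"wz":0,"claw":0},{"x":0,"y":0,"z":0.07,"wx":0,"wy":0,"wz":0,"claw":0},{"x":0,"y":0,"z":0.07,"wx":0,"wy":0,"wz":0,"claw":0},{"x":0,"y":0,"z":0.07,"wx":0,"wy":0,"wz":0,"claw":0},{"x":0,"y":0,"z":0.07,"wx":0,"wy":0,"wz":0,"claw":0},{"x":0,"y":0,"z":0.07,"wx":0,"wy":0,"wz":0,"claw":0},{"x":0,"y":0,"z":0.07,"wx":0,"wy":0,"wz":0,"claw":0}]}}

```text
clock: 21.15
position: [0.6233, 0.1035, 0.0429]
tool_rot: [-3.141, -0.004, 1.555]
force: [-3.3, -0.5, 11.2]
grip_width: 0.0003
```

Held home at about 11 N for over a second; now I let go straight up.

{"api": "jog_arm", "payload": {"increments": [{"x":0,"y":0,"z":-0.5,"wx":0,"wy":0,"wz":0,"claw":0},{"x":0,"y":0,"z":-3,"wx":0,"wy":0,"wz":0,"claw":0},{"x":0,"y":0,"z":-8,"wx":0,"wy":0,"wz":0,"claw":0},{"x":0,"y":0,"z":-13,"wx":0,"wy":0,"wz":0,"claw":0},{"x":0,"y":0,"z":-18,"wx":0,"wy":0,"wz":0,"claw":0},{"x":0,"y":0,"z":-22,"wx":0,"wy":0,"wz":0,"claw":0},{"x":0,"y":0,"z":-22,"wx":0,"wy":0,"wz":0,"claw":0},{"x":0,"y":0,"z":-22,"wx":0,"wy":0,"wz":0,"claw":0}]}}

```text
clock: 22.15
position: [0.6231, 0.1026, 0.2624]
tool_rot: [-3.141, -0.004, 1.555]
force: [0.2, -0.1, -0.7]
grip_width: 0.0002
```

```bash
python3 - <<'E'
from h import *
from workcell import bot
s=bot.observe();print(s["position"],s["force"])
f=snap(bot,"side","s13");g=snap(bot,"wrist","w13");b=f["pixels"][130:250,225:345,::-1]
cv2.imwrite("pics/s13c.png",np.hstack([cv2.resize(b,(360,360),interpolation=2),cv2.resize(g["pixels"][:,:,::-1],(440,360),interpolation=2)]))
E
```

```text
[0.62310907 0.102552   0.26240548] [ 0.15444955 -0.05760001 -0.7310754 ]
```

View pics/s13c.png

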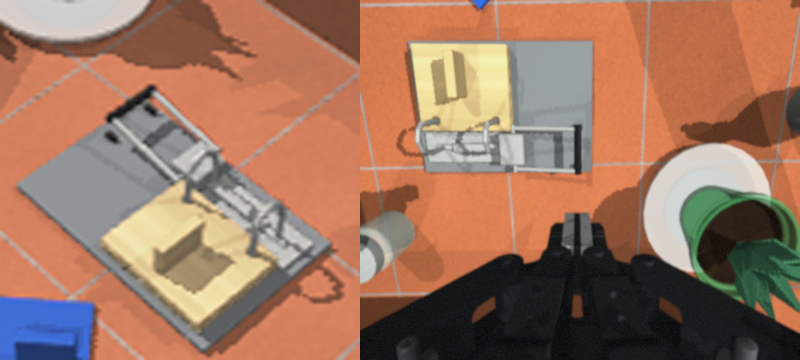

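The side view shows the lever shut (bar at about (130,105) in the crop), both arches closed over the posts, and the board flat. Handing in.

```bash
python3 -c "
from workcell import bot
print(bot.job_done())"
```

```text
the job is handed in; nothing more can be done
None
```

The board with the two holes is filed and the lever is shut. I handed the job in at about 22 s of the 72 s allowed.

- **Lever opened:** I gripped the black bar at 20 N and took it along its arc until the arches stood open. It stayed open when I let go.
- **Board seated:** I took the two-hole plywood board from the left of the file. The wrist and side cameras put its holes within 0.5 mm and about 1.7 mm of the posts. I lowered it onto the boards already filed. The force read 21 N upward at touchdown, under the 40 N limit, and I then released it.
- **Lever shut:** I pressed the bar down from above with the fingers closed. The highest force read was about 15 N upward (17 N in all, with sideways force). I then held it home for just over a second, ending at 11 N, and let go.

The last pictures show the lever down, both arches closed over the post tips, the board lying flat on both posts, and the gripper clear of everything. I saw nothing else disturbed, but the last pictures I viewed cover only the area around the file. I checked forces only at the end of each move, so any brief peak in between was not seen. No checks failed. The only disagreement was 1 to 2 mm between the side and wrist cameras, within their calibration.

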